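# Scrub the beaker, then hold the drying-box lid at its mark

### The job

Take the bottle brush from its blue pot and scrub out the tall glass beaker where it stands, with three up-and-down strokes: each one right down to the bottom and back up until the top of the bristles is at the rim; then stand the brush back in its pot, bristles down, and let go of it. After that raise the hinged lid of the glassware drying box until the red pointer lies over the green clip on the curved stay, and finish still holding the lid there (it falls shut if let go), so that I can put the beaker in and tighten the clamp. Keep beaker and pot standing in their places, do not shift the green clip, and leave the dropper bottle, the slide box and the dish alone.

Things in the scene. Friction and masses are not known exactly. Their poses are not given: they have to be found in the camera images.
- brush_mid (a point): middle (half-way up, 100 mm above the bristle end) of a bottle brush 200 mm long, 60 g, that stands upright, bristles down, in the blue pot. From the bottom: white bristle head 46 mm in diameter and 78 mm high (stiff, flat end, top edge tapering from 70 mm up), 6 mm steel stem, then from 105 mm to the top at 200 mm a round orange handle 16 mm in diameter (20 mm collar at its foot). z points to the handle end
- brush_tip (a point): centre of the flat bristle end of the brush (100 mm below brush_mid along the brush)
- beaker_mid (a point): centre (55 mm above the bench) of the tall glass beaker: loose, about 0.2 kg, 110 mm high, 62 mm outside diameter (68 mm at the flared rim), bore 56 mm in diameter, floor 4 mm thick; z up
- beaker_in (a point): centre of the beaker's inner floor, 106 mm below the rim
- pot_mid (a point): centre (40 mm above the bench) of the brush pot: loose, blue ceramic, about 0.35 kg, 80 mm high, 74 mm outside and 66 mm inside diameter, floor 6 mm thick; z up
- pot_in (a point): centre of the pot's inner floor, 74 mm below its rim
- drybox: glassware drying box, fixed to the bench: white base, clear walls, blue-framed lid on top; 220 mm deep (its x), 300 mm wide (its y), 160 mm high without the lid. Origin at the centre of its underside; its front faces its own -x, z up. The curved steel stay stands at its +y side, 153 to 190 mm from its middle, up to 280 mm above the bench
- lid (a joint): angle of the lid, rad: 0 closed (level), grows as the front edge is raised, end stop at 1.05. Hinged along the far top edge; 0.45 to 0.7 kg, nearly frictionless, falls shut when let go (needs about 2 to 4.5 N upwards at the handle)
- lid_hinge (a point): middle of the hinge line, at the box's own (110, 0, 160) mm; the hinge line runs along the box's y. Turns with the lid
- lid_handle (a point): middle of the lid's handle, a round steel bar 12 mm in diameter and 130 mm long parallel to the box's y, on two posts 58 mm either side of the middle; bar centre 34 mm above the lid's top face, at (-198, 0, 42) mm from lid_hinge in the lid's frame (x to the hinge side, z off the lid's top). The lid goes on 28 mm in front of the bar, thickness 8 mm
- lid_pointer (a point): outer end of the red pointer on the lid's side by the black clamp knob, 150 mm from the hinge line; swings with the lid along the stay
- vent_clip (a joint): where the green clip sits on the stay, rad: the angle the lid has to take, counted like joint lid; differs from day to day. Stiff to shift by hand
- clip_mark (a point): the spot in the middle of the green clip (17 mm wide along the arc) where lid_pointer comes to lie when the lid is at its mark, 150 mm from the hinge line
- dropper: amber dropper bottle, 38 mm diameter, 80 mm high, loose, to be left alone; origin at its underside
- slidebox: closed slide box, 87 x 102 x 34 mm, loose, to be left alone; origin at its underside
- dish: closed culture dish, 90 mm diameter, 16 mm high, loose, to be left alone; origin at its underside
Not all that is in view belongs to the job. What is meant by the part that bears brush_mid is not black or turquoise, and is the smaller of those in its own colour.

How it is judged:
On the way, in this order (a step that is already met when the one before it is completed fails the run):
1. the held brush reaches the bottom of the beaker, the first time (horizontal distance between brush_tip and beaker_in below 0.03 m and z of brush_tip in the frame of beaker_in between -0.006 and 0.012 m and contact force between the fingers and brush above 0.5 N), for 0.05 s.
2. the brush is drawn up inside the beaker until the top of its bristles is at the rim, the first time (horizontal distance between brush_tip and beaker_in below 0.03 m and z of brush_tip in the frame of beaker_in between -0.006 and 0.106 m and z of brush_tip in the frame of beaker_in above 0.026 m and contact force between the fingers and brush above 0.5 N), for 0.05 s.
3. the held brush reaches the bottom of the beaker, the second time (all of step 1), for 0.05 s.
4. the brush is drawn up inside the beaker until the top of its bristles is at the rim, the second time (all of step 2), for 0.05 s.
5. the held brush reaches the bottom of the beaker, the third time (all of step 3), for 0.05 s.
6. the brush is drawn up inside the beaker until the top of its bristles is at the rim, the third time (all of step 4), for 0.05 s.
7. the brush stands in its pot again, bristles down, let go (horizontal distance between brush_tip and pot_in below 0.03 m and z of brush_tip in the frame of pot_in between -0.006 and 0.014 m and angle between brush_mid's own z axis and vertical below 0.35 rad and contact force between the fingers and brush below 0.1 N), for 0.3 s.
At the end, for the whole second after the job is handed in: The lid rests within 0.06 rad of the green clip's angle, carried by the robot alone (at least 1 N); the brush stands let go in the pot, bristle end within 14 mm of its floor, leaning under 0.35 rad; beaker and pot stand upright on the bench (all of step 7 and angle between the x axis of lid_handle and the x axis of clip_mark, either way round below 0.06 rad and value of joint lid above 0.2 rad and velocity of joint lid between -0.05 and 0.05 rad/s and contact force between any of the fingers, the arm and lid above 1 N and contact force between lid and beaker below 0.1 N and contact force between lid and pot below 0.1 N and contact force between lid and brush below 0.1 N and contact force between lid and dropper below 0.1 N and contact force between lid and slidebox below 0.1 N and contact force between lid and dish below 0.1 N and angle between each of beaker_mid, pot_mid's own z axis and vertical below 0.15 rad and height (world z) of beaker_mid below 0.065 m and height (world z) of pot_mid below 0.05 m); the arm keeps its last pose, push and grip.
It fails at once if the beaker or the pot is tipped over (leans more than 0.5 rad) (angle between any of beaker_mid, pot_mid's own z axis and vertical above 0.5 rad).
It fails at once if the beaker or the pot is moved from its place by more than 60 mm or lifted (distance of any of beaker_mid, pot_mid from where it was at the start of the episode above 0.06 m).
It fails at once if the green clip is shifted along the stay (by more than 8 mm) (distance of clip_mark from where it was at the start of the episode above 0.008 m).
It fails at once if the dropper bottle, slide box or dish is disturbed (moved more than 25 mm or tipped) (distance of any of dropper, slidebox, dish from where it was at the start of the episode above 0.025 m or angle between any of dropper, slidebox, dish's own z axis and vertical above 0.4 rad).
It also fails if it takes over 61 s, if anything falls off the work surface, if the arm or the gripper's body presses on something with over 40 N, if the wrist force passes 120 N, or if a joint passes its speed limit or range.

### The arm

A 6-joint arm with a two-finger parallel gripper is mounted at the origin on the work surface. World frame = base frame: x ahead of the robot, y to its left, z up, the work surface at z = 0. Lengths are in m, angles in rad, forces in N, time in s.
With the tool pointing down it reaches from about 0.35 to 0.775 m from the base axis. Payload 7.3 kg.
Tool frame: the origin (TCP) lies between the finger pads; the fingertips stand 17 mm ahead of it and the grasp point (between the pads) lies 2 mm behind it; z points along the fingers, y is the direction in which the jaws open and shut (so a half turn about z gives the same grasp; the last joint's range is limited). The gripper opens to 92 mm and grips with 3 to 60 N. Pads are 19 mm wide; open, the fingers measure 130 mm over their backs; the gripper's body (75 mm by 190 mm) begins 47 mm behind the grasp point.
Start: joints at [1.053, 0.342, 1.524, -0, 1.275, -0.146], TCP at [0.191, 0.489, 0.244] pointing down, gripper open.
Joint ranges: [-2.53, 2.53], [-0.77, 2.02], [0.04, 2.7], [-1, 4.14], [0.28, 2.66], [-3.11, 3.11]. Speed limits (rad/s): [2.57, 2.57, 3.14, 3.14, 3.14, 3.14].

### API

Orientations are given as [roll, pitch, yaw] about the fixed x, y, z axes, in that order (R = Rz(yaw) Ry(pitch) Rx(roll)).
In Python, from cell import sensors, vision, hand_in gives the robot as it stands.
- The arm moves only by the tool step_arm, never from a script. Its argument "series" is a list of rows, each a list of 5 numbers: the opening, from 0 (shut) to 1 (fully open), then the shift along the world's x, y, z each as a share of 25 mm, from -1 to 1, then the turn about the world's z as a share of 0.08 rad, from -1 to 1. A call has 1 to 12 rows; each row shifts and turns the commanded pose from where the row before left it; what a row does not reach is not made up. A row lasts 1/10 s, in which the tool goes at most 50 mm and 8.59 degrees, less where a joint would pass 70% of its speed; a pose out of reach is approached as far as the arm can. A call with a number of a shift or a turn outside -1 to 1 is refused whole. A call with a gripper value outside its range is refused whole. The fingers move at their own pace and stop on an object; "squeeze" is the grip in N (left out, the last holds). Time passes only in rows, so rows that do not move let the fingers close. It gives the time, the measured TCP pose, the force and the opening at its end, in the units of the state.
- sensors.observe(): the state, without advancing time (a new reading comes with each control period).
- vision.read_camera(name): name is "scene" or "top" or "wrist"; returns a dict with "pixels" (420x560x3 uint8, blue, green, red), "range_z" (420x560 float32, m along the optical axis (not along the pixel's ray), 0 where there is no reading), "camera_matrix" (3x3 intrinsics, pixels), "pose" (4x4, takes a point from camera to world coordinates). Camera axes: x right, y down, z forward; pixel columns grow to the right and rows downward; lengths in m; the calibration is good to about 2 mm. A picture is of the moment at which its call begins.
- hand_in(): hands the job in, once; it reports no verdict.
The state is a dict: "time": time; "qpos": joint angles; "qvel": joint speeds; "joint_efforts": joint torques, N m; "tool_pos": TCP position; "tool_rot": TCP orientation; "contact_force": force on the tool from outside, world axes, zero at the start; "torque": the same for the moment, N m; "opening": finger opening in m.
Only numpy, scipy, OpenCV 4.12 (cv2) and the standard library are available. Lean on these libraries where they do the work, as an engineer would, in place of code of your own. Each camera call takes 0.05 s, during which the arm holds its last target.

## Working session

There is one attempt and no reset: what is moved stays moved. The work goes in short steps, Python scripts to look and compute and a tool call to move; the robot and the scene stay as the last step left them, time stands still between calls to the robot, and variables do not carry over. Pictures are saved under pics/ and viewed, and the job is handed in when it is done.

Besides the shell and the picture viewer there is one more tool, called after "Emit:" as a command line: name --pt "numbers of a row" for each row, then --argument value for the rest. step_arm: Moves the arm, as the interface text tells. Its arguments: {"type":"object","properties":{"series":{"type":"array","items":{"type":"array","items":{"type":"number","minimum":-1,"maximum":1}}},"squeeze":{"type":"number"}},"required":["series"]}

```bash
ls; mkdir -p pics; python3 - <<'E'
from cell import sensors, vision
import cv2,numpy as np
print(sensors.observe())
for n in ["scene","top","wrist"]:
    d=vision.read_camera(n); cv2.imwrite(f"pics/{n}0.png",d["pixels"]); np.savez(f"pics/{n}0.npz",**d)
    print(n,d["camera_matrix"].tolist(),np.round(d["pose"],4).tolist())
E
```

```text
pics
{'time': 0.0, 'qpos': array([ 1.05301457e+00,  3.42692105e-01,  1.52506276e+00, -1.22241559e-05,
        1.27535596e+00, -1.46008689e-01]), 'qvel': array([-0.00064469,  0.0010565 ,  0.00230579, -0.00076029,  0.00065926,
       -0.00069483]), 'joint_efforts': array([ 3.09417806e-05, -4.31236517e+01, -2.44215846e+01,  7.18052150e-02,
        5.60767134e-02, -1.30101571e-04]), 'tool_pos': array([0.19050707, 0.48879653, 0.24304486]), 'tool_rot': array([-3.14008894e+00, -2.09314448e-04,  2.76982300e+00]), 'contact_force': array([-0.42099869,  0.85285463, -0.47943111]), 'torque': array([-0.00857229,  0.01247877, -0.05666412]), 'opening': 0.09197738815788734}
scene [[436.16527637891943, 0.0, 278.6564292130093], [0.0, 436.16527637891943, 204.78494846742532], [0.0, 0.0, 1.0]] [[-0.3186, 0.6928, -0.6469, 1.2729], [0.9478, 0.2395, -0.2103, 0.3248], [0.0092, -0.6802, -0.733, 0.9389], [0.0, 0.0, 0.0, 1.0]]
top [[413.9007501143373, 0.0, 285.256283129714], [0.0, 413.9007501143373, 207.26114694096475], [0.0, 0.0, 1.0]] [[0.0908, -0.9726, 0.2139, 0.3577], [-0.9958, -0.09, 0.0139, 0.0984], [0.0058, -0.2143, -0.9768, 1.1301], [0.0, 0.0, 0.0, 1.0]]
wrist [[329.69767460347265, 0.0, 280.3288610401413], [0.0, 329.69767460347265, 210.36920509943047], [0.0, 0.0, 1.0]] [[0.3623, 0.8965, 0.255, 0.1219], [0.932, -0.3482, -0.1004, 0.5161], [-0.0012, 0.2741, -0.9617, 0.385], [0.0, 0.0, 0.0, 1.0]]
```

View pics/scene0.png

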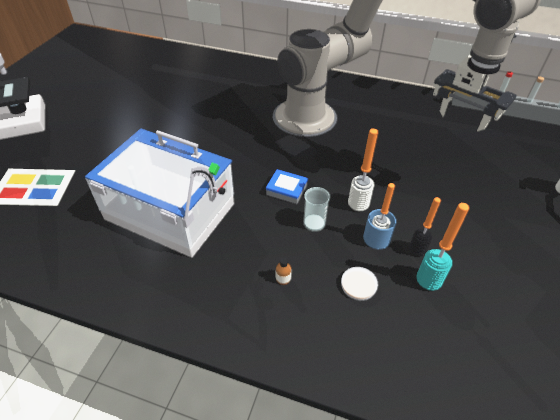

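View pics/top0.png

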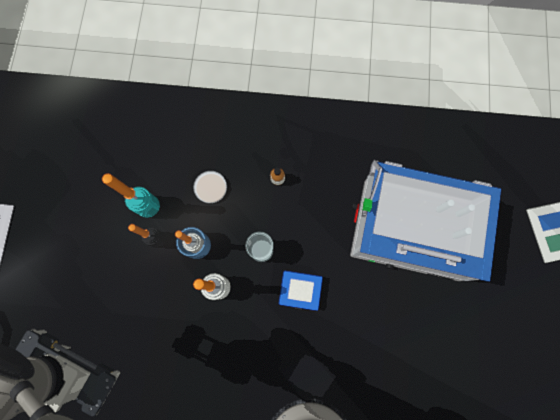

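View pics/wrist0.png

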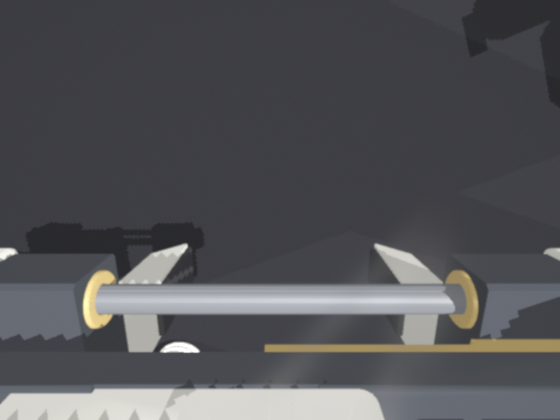

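The scene view shows the blue pot with its orange-handled brush at about (380,228) and the beaker at (316,208). The drying box is at (160,185), with its green clip near (213,168). In the top view the pot is at (193,242), the beaker at (259,247) and the lid handle at (428,254). Next I'll measure these with depth.

```bash
cat > h.py <<'E'
import cv2,numpy as np
def load(n): return dict(np.load(f"pics/{n}.npz"))
def cloud(d):
    K=d["camera_matrix"];z=d["range_z"].astype(float);h,w=z.shape
    u,v=np.meshgrid(np.arange(w),np.arange(h))
    p=np.stack([(u-K[0,2])/K[0,0]*z,(v-K[1,2])/K[1,1]*z,z],-1)
    P=p@d["pose"][:3,:3].T+d["pose"][:3,3]; P[z<=0]=np.nan
    return P
def ray(d,u,v,h):
    K=d["camera_matrix"];r=d["pose"][:3,:3]@np.array([(u-K[0,2])/K[0,0],(v-K[1,2])/K[1,1],1]);c=d["pose"][:3,3]
    return c+r*(h-c[2])/r[2]
def proj(d,P):
    q=d["pose"][:3,:3].T@(np.array(P)-d["pose"][:3,3]);K=d["camera_matrix"]
    return K[:2,:2]@(q[:2]/q[2])+K[:2,2]
E
python3 - <<'E'
from h import *
for n in ["scene0","top0"]:
    d=load(n);P=cloud(d);hsv=cv2.cvtColor(d["pixels"],cv2.COLOR_BGR2HSV)
    for name,lo,hi in [("orange",(5,150,120),(18,255,255)),("green",(50,120,60),(75,255,255)),("blue",(98,120,60),(125,255,255)),("red",(172,130,80),(180,255,255))]:
        m=cv2.inRange(hsv,lo,hi); k,l,s,c=cv2.connectedComponentsWithStats(m)
        for i in range(1,k):
            if s[i,4]<25: continue
            p=P[l==i]; p=p[~np.isnan(p[:,0])]
            if len(p)==0: print(n,name,s[i],'nodepth');continue
            top=p[p[:,2]>np.nanpercentile(p[:,2],85)].mean(0); 
            print(n,name,s[i].tolist(),"med",np.round(np.median(p,0),3),"z",np.round(np.percentile(p[:,2],[2,98]),3),"top",np.round(top,3))
    for (x,y,r,nm) in [((380 if n[0]=='s' else 193),(228 if n[0]=='s' else 242),0,'pot'),((316 if n[0]=='s' else 259),(208 if n[0]=='s' else 247),0,'beaker')]:
        print(n,nm,np.round(P[y-20:y+21:5,x],3).tolist())
    S=4
    a=(340,180,110,90) if n[0]=='s' else (160,215,130,75)
    im=d["pixels"][a[1]:a[1]+a[3],a[0]:a[0]+a[2]]
    cv2.imwrite(f"pics/{n}_pot.png",cv2.resize(im,None,fx=6,fy=6,interpolation=cv2.INTER_CUBIC))
    a=(80,125,165,125) if n[0]=='s' else (345,150,160,135)
    im=d["pixels"][a[1]:a[1]+a[3],a[0]:a[0]+a[2]]
    cv2.imwrite(f"pics/{n}_box.png",cv2.resize(im,None,fx=4.4,fy=4.4,interpolation=cv2.INTER_CUBIC))
E
```

```text
scene0 orange [361, 128, 17, 44, 381] med [0.377 0.275 0.207] z [0.001 0.271] top [0.374 0.275 0.265]
scene0 orange [381, 183, 14, 31, 203] med [0.481 0.349 0.16 ] z [0.    0.207] top [0.479 0.348 0.203]
scene0 orange [423, 197, 18, 32, 229] med [0.488 0.458 0.153] z [0.001 0.202] top [0.485 0.457 0.198]
scene0 orange [439, 202, 30, 49, 539] med [0.579 0.495 0.22 ] z [0.001 0.282] top [0.577 0.495 0.277]
scene0 orange [278, 264, 13, 11, 78] med [0.693 0.155 0.055] z [0.044 0.062] top [0.688 0.153 0.061]
scene0 green [209, 163, 10, 12, 86] med [ 0.582 -0.065  0.227] z [0.212 0.234] top [ 0.576 -0.068  0.233]
scene0 blue [85, 129, 101, 88, 1345] med [ 0.65  -0.319  0.168] z [0.165 0.171] top [ 0.592 -0.285  0.171]
scene0 blue [162, 137, 70, 43, 671] med [ 0.49  -0.14   0.169] z [0.164 0.172] top [ 0.49  -0.155  0.171]
scene0 blue [266, 169, 42, 30, 513] med [0.392 0.061 0.034] z [0.003 0.039] top [0.376 0.057 0.037]
scene0 blue [190, 181, 19, 29, 198] med [ 0.621 -0.095  0.168] z [0.164 0.171] top [ 0.617 -0.093  0.17 ]
scene0 blue [29, 189, 28, 10, 230] med [ 0.632 -0.624  0.002] z [-
[... 1236 characters left out ...]
64 -0.097  0.167] z [0.158 0.171] top [ 0.663 -0.098  0.17 ]
top0 blue [538, 212, 22, 19, 291] med [ 0.635 -0.622  0.002] z [-0.002  0.007] top [ 0.632 -0.62   0.006]
top0 blue [278, 270, 45, 41, 936] med [0.381 0.055 0.033] z [-0.002  0.038] top [0.386 0.053 0.037]
top0 pot [[0.54, 0.366, -0.003], [0.527, 0.364, -0.003], [0.508, 0.354, 0.03], [0.489, 0.341, 0.079], [0.476, 0.339, 0.08], [0.463, 0.338, 0.076], [0.454, 0.345, 0.036], [0.44, 0.341, 0.048], [0.431, 0.35, -0.0]]
top0 beaker [[0.543, 0.182, -0.003], [0.529, 0.18, -0.003], [0.506, 0.174, 0.064], [0.501, 0.177, 0.006], [0.487, 0.176, 0.003], [0.473, 0.174, 0.006], [0.451, 0.166, 0.101], [0.447, 0.172, -0.002], [0.434, 0.17, 0.001]]
```

View pics/scene0_pot.png

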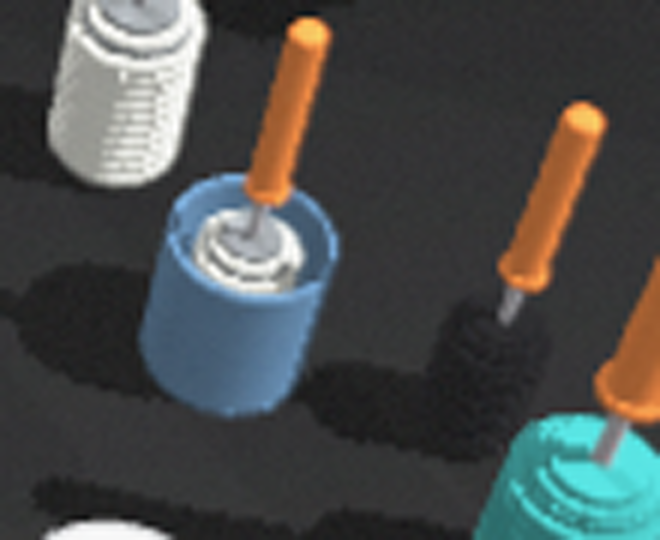

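View pics/top0_pot.png

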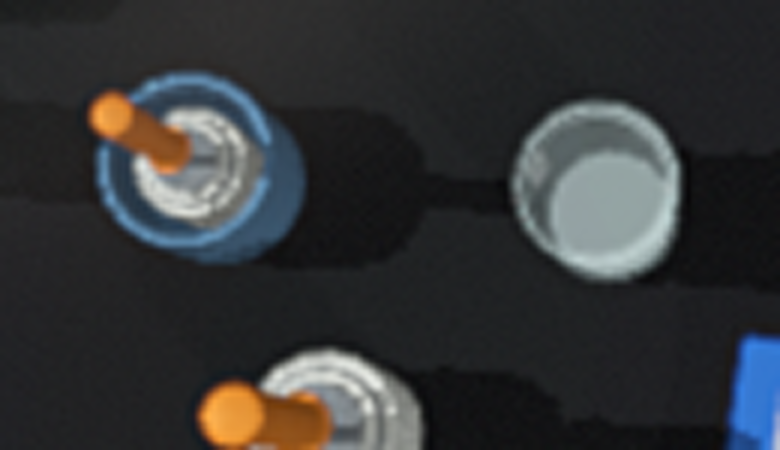

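View pics/scene0_box.png

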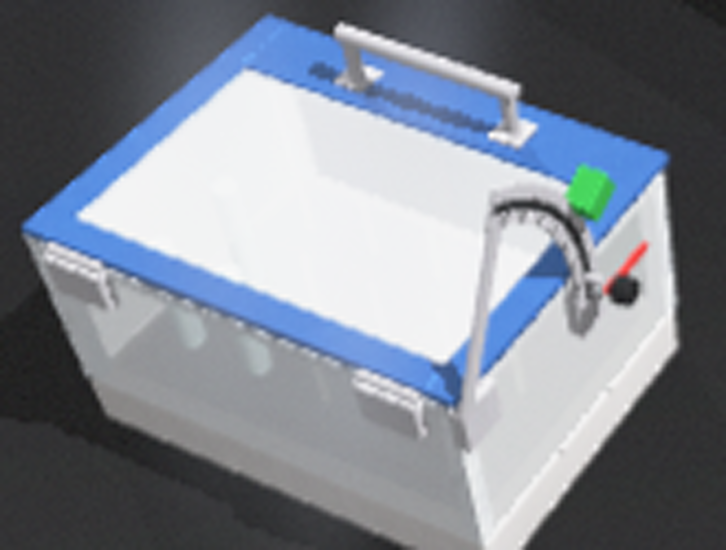

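View pics/top0_box.png

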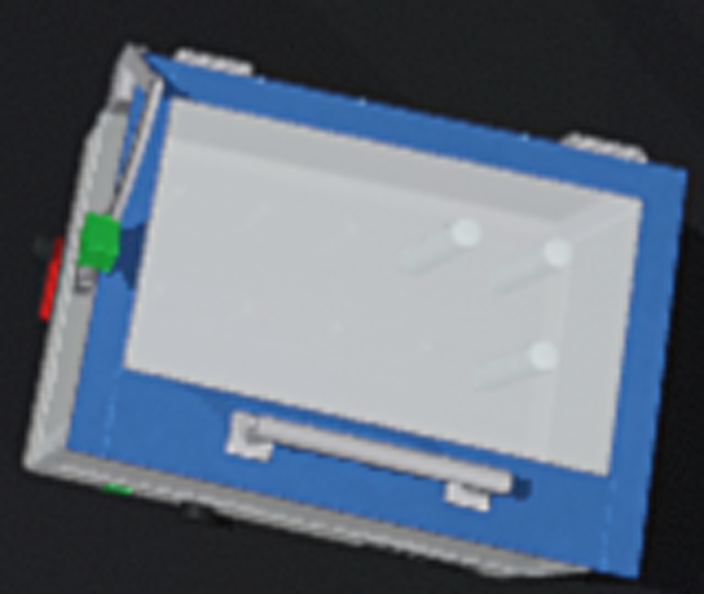

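```bash
python3 - <<'E'
from h import *
from scipy.optimize import least_squares
def circ(p,r=None):
    p=p[:,:2]
    f=lambda q: np.hypot(p[:,0]-q[0],p[:,1]-q[1])-(q[2] if r is None else r)
    s=least_squares(f,[*p.mean(0),0.035],loss='soft_l1',f_scale=0.002); return s.x,np.abs(s.fun).mean()
C=[]
for n in ["scene0","top0"]:
    P=cloud(load(n)).reshape(-1,3);P=P[~np.isnan(P[:,0])]
    for nm,c,zl,zh in [("pot rim",(.48,.345),.074,.086),("pot low",(.48,.345),.012,.07),("beak rim",(.478,.173),.1,.116),("beak low",(.478,.173),.015,.09),("brush",(.478,.347),.13,.2),("brushtop",(.478,.347),.203,.212),("dropper",(.68,.15),.02,.06),("dish",(.58,.28),.008,.02)]:
        r=np.hypot(P[:,0]-c[0],P[:,1]-c[1])
        lo=.027 if 'rim' in nm or 'low' in nm else 0
        m=(r<.05)&(r>lo)&(P[:,2]>zl)&(P[:,2]<zh)
        if m.sum()<8: print(n,nm,m.sum());continue
        x,e=circ(P[m]); 
        print(n,nm,m.sum(),np.round(x,4),round(e,4),np.round(P[m].mean(0),3))
    # lid bar: z 0.195-0.215, box area
    m=(P[:,2]>.193)&(P[:,2]<.214)&(P[:,0]<.52)&(P[:,0]>.3)&(P[:,1]<0)
    B=P[m]; c=B.mean(0);v=np.linalg.svd(B[:,:2]-c[:2])[2][0];
    t=(B[:,:2]-c[:2])@v; print(n,'bar',m.sum(),np.round(c,4),v,np.degrees(np.arctan2(v[1],v[0])),t.min(),t.max(), 'mid',c[:2]+v*(t.min()+t.max())/2, B[:,2].max())
    m=(P[:,2]>.160)&(P[:,2]<.176)&(P[:,0]>.3)&(P[:,1]<0.1)
    L=P[m][:,:2].astype(np.float32); print('lid rect',cv2.minAreaRect(L))
E
```

```text
scene0 pot rim 166 [0.477  0.3484 0.0348] 0.0013 [0.482 0.349 0.079]
scene0 pot low 490 [0.4773 0.3485 0.0349] 0.001 [0.494 0.348 0.045]
scene0 beak rim 181 [0.4781 0.1716 0.0306] 0.0014 [0.474 0.169 0.107]
scene0 beak low 539 [0.4784 0.1715 0.0296] 0.001 [0.488 0.172 0.059]
scene0 brush 134 [0.4754 0.3487 0.0075] 0.0009 [0.481 0.348 0.166]
scene0 brushtop 27 [0.4764 0.3485 0.0063] 0.0016 [0.477 0.348 0.206]
scene0 dropper 202 [0.6849 0.1471 0.0162] 0.0022 [0.694 0.15  0.044]
scene0 dish 73 [0.6119 0.3065 0.0108] 0.0048 [0.612 0.308 0.017]
scene0 bar 234 [ 0.4674 -0.3218  0.205 ] [0.19089337 0.98161078] 78.99507494484484 -0.6044757244044715 0.1676144845796143 mid [ 0.42572472 -0.53620363] 0.21269372395816155
lid rect ((0.5753710865974426, -0.2156343311071396), (0.34391728043556213, 0.23692388832569122), 81.95158386230469)
top0 pot rim 138 [0.4766 0.3448 0.0347] 0.0011 [0.475 0.342 0.078]
top0 pot low 225 [0.4761 0.3433 0.0347] 0.0005 [0.474 0.34  0.043]
top0 beak rim 142 [0.4789 0.1688 0.031 ] 0.0013 [0.482 0.164 0.107]
top0 beak low 99 [0.4776 0.1674 0.0293] 0.0003 [0.479 0.159 0.052]
top0 brush 56 [0.4769 0.3459 0.0079] 0.0004 [0.474 0.34  0.165]
top0 brushtop 31 [0.476  0.3448 0.0051] 0.0016 [0.476 0.345 0.205]
top0 dropper 131 [0.6836 0.1436 0.0158] 0.0026 [0.676 0.142 0.047]
top0 dish 88 [0.6126 0.3064 0.011 ] 0.0044 [0.612 0.306 0.015]
top0 bar 309 [ 0.4859 -0.2235  0.2064] [-0.13232802 -0.99120598] -97.60414060749508 -0.06443603968216696 0.06500089504037661 mid [ 0.48588695 -0.22374193] 0.21138820114156232
lid rect ((0.5768815875053406, -0.21827980875968933), (0.34318819642066956, 0.23393775522708893), 82.26432800292969)
```

Emit:
step_arm --pt "1 0.3 -0.1 0.7 -1" --pt "1 0.7 -0.3 0.7 -1" --pt "1 0.76 -0.38 0.5 -1" --pt "1 0.76 -0.38 0 -1" --pt "1 0.76 -0.38 0 -1" --pt "1 0.76 -0.38 0 -1" --pt "1 0.76 -0.38 0 -1" --pt "1 0.76 -0.38 0 -1" --pt "1 0.76 -0.38 0 -1" --pt "1 0.76 -0.38 0 -1" --pt "1 0.76 -0.38 0 -1" --pt "1 0.76 -0.38 0 -1" --squeeze 20

```text
time: 1.35
tool_pos: [0.4063, 0.3836, 0.2909]
tool_rot: [-3.141, 0.0, 1.806]
contact_force: [0.7, -1.1, -0.4]
opening: 0.0918
```

Emit:
step_arm --pt "1 0.7 -0.37 0 -0.93" --pt "1 0.7 -0.37 0 -0.93" --pt "1 0.7 -0.37 0 -0.93" --pt "1 0.7 -0.37 0 -0.93" --pt "1 0 0 -0.4 -0.93" --pt "1 0 0 0 0" --pt "1 0 0 0 0"

```text
time: 2.05
tool_pos: [0.4754, 0.3472, 0.281]
tool_rot: [-3.141, 0.001, 1.44]
contact_force: [-0.4, 0.6, -0.5]
opening: 0.0918
```

```bash
cat > snap.py <<'E'
import sys
from cell import sensors, vision
from h import *
n,tag=sys.argv[1:3]
d=vision.read_camera(n); cv2.imwrite(f"pics/{n}{tag}.png",d["pixels"]); np.savez(f"pics/{n}{tag}.npz",**d)
s=sensors.observe();print(s["time"],np.round(s["tool_pos"],4),np.round(s["tool_rot"],3),np.round(s["contact_force"],1),round(s["opening"],4))
E
python3 snap.py wrist 1
```

```text
2.1 [0.4754 0.3473 0.2814] [-3.141  0.     1.44 ] [-0.6 -0.1  0.4] 0.0914
```

View pics/wrist1.png

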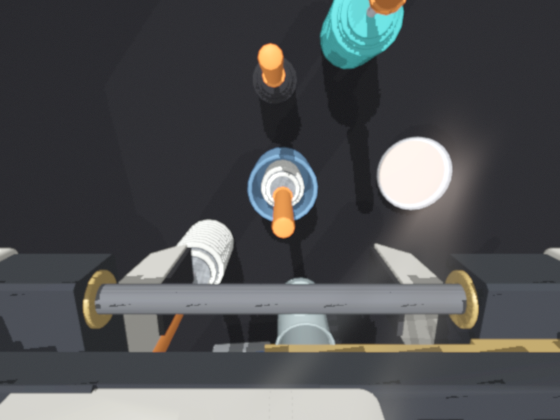

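The wrist view shows the blue-pot brush between the open fingers: the handle top is at (283,228) and the pot rim is centred near (283,184). I'll check its position by casting rays.

```bash
python3 - <<'E'
from h import *
d=load("wrist1");print(np.round(d["pose"][:3,3],3))
print("top",ray(d,283,228,.206))
hsv=cv2.cvtColor(d["pixels"],cv2.COLOR_BGR2HSV);m=cv2.inRange(hsv,(5,150,120),(18,255,255));k,l,s,c=cv2.connectedComponentsWithStats(m)
P=cloud(d)
for i in range(1,k):
    if s[i,4]>200:
        p=P[l==i];p=p[p[:,2]>.1];print(s[i],np.median(p,0),p[p[:,2]>.202].mean(0) if (p[:,2]>.202).any() else '')
m=cv2.inRange(hsv,(100,90,60),(118,255,255));p=P[(m>0)];p=p[(p[:,2]>.074)&(p[:,2]<.086)&(np.hypot(p[:,0]-.477,p[:,1]-.347)<.05)]
print(len(p),cv2.minEnclosingCircle(p[:,:2].astype(np.float32)))
E
```

```text
[0.485 0.421 0.423]
top [0.47730096 0.34647331 0.206     ]
[370   0  36  14 357] [0.5681029  0.48531867 0.155795  ] 
[258  43  27  44 509] [0.48423243 0.45036014 0.17469765] [0.4898989  0.45879774 0.20200081]
[271 188  24  51 618] [0.47853172 0.3534956  0.1766742 ] [0.47848776 0.34804391 0.20527089]
[154 315  28  37 351] [0.38086228 0.27520686 0.21287694] [0.38363255 0.27945906 0.2227285 ]
653 ((0.4774383306503296, 0.3470511734485626), 0.037042465060949326)
```

Emit:
step_arm --pt "1 0.06 0 -0.5 0" --pt "1 0 0 -0.9 0" --pt "1 0 0 -0.9 0" --pt "1 0 0 -0.9 0" --pt "1 0 0 -0.9 0" --pt "1 0 0 -0.55 0" --pt "0 0 0 0 0" --pt "0 0 0 0 0" --pt "0 0 0 0 0" --pt "0 0 0 0 0" --pt "0 0 0 0 0" --pt "0 0 0 0 0"

```text
time: 3.3
tool_pos: [0.4773, 0.3472, 0.1654]
tool_rot: [3.141, -0.0, 1.438]
contact_force: [0.2, 0.2, -0.1]
opening: 0.0486
```

Emit:
step_arm --pt "0 0 0 0 0" --pt "0 0 0 0 0" --pt "0 0 0 0 0" --pt "0 0 0 0 0" --pt "0 0 0 0 0" --pt "0 0 0 0 0" --pt "0 0 0 0 0"

```text
time: 4.0
tool_pos: [0.4772, 0.3471, 0.165]
tool_rot: [3.142, 0.0, 1.438]
contact_force: [0.1, 1.0, -0.1]
opening: 0.0153
```

Emit:
step_arm --pt "0 0 0 0 0" --pt "0 0 0 0 0" --pt "0 0 0 0.4 0" --pt "0 0 0 0.8 0" --pt "0 0 0 0.8 0" --pt "0 0 0 0.8 0" --pt "0 0 0 0.8 0" --pt "0 0 0 0.8 0" --pt "0 0 0 0.8 0" --pt "0 0 0 0.2 0" --pt "0 0 0 0 0" --pt "0 0 0 0 0"

```text
time: 5.2
tool_pos: [0.4768, 0.347, 0.2991]
tool_rot: [-3.14, 0.001, 1.438]
contact_force: [-0.3, -0.3, -1.1]
opening: 0.0156
```

```bash
python3 snap.py scene 2;python3 snap.py top 2; python3 -c "
import cv2,numpy as np
a=cv2.imread('pics/scene2.png');b=cv2.imread('pics/top2.png')
cv2.imwrite('pics/c2.png',np.hstack([cv2.resize(a[90:290,250:450],(400,400)),cv2.resize(b[150:350,100:300],(400,400))]))"
```

```text
5.25 [0.4768 0.3469 0.2988] [-3.140e+00  1.000e-03  1.438e+00] [ 0.8  0.4 -0.3] 0.0157
5.3 [0.4768 0.3469 0.2987] [-3.140e+00  1.000e-03  1.438e+00] [-0.4  0.1 -1. ] 0.0156
```

View pics/c2.png

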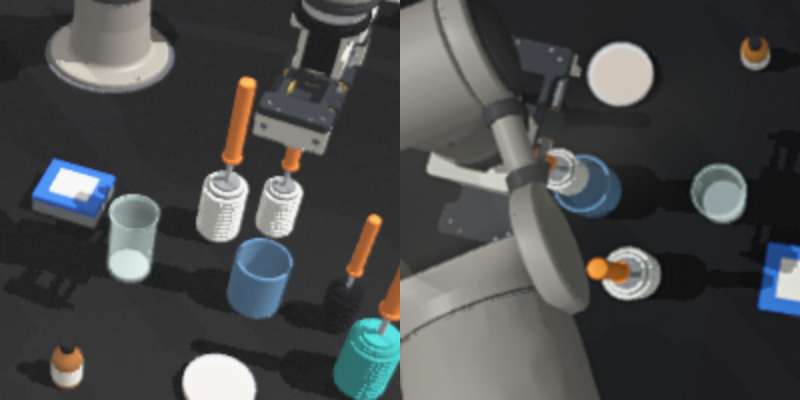

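```bash
python3 - <<'E'
from h import *
from scipy.optimize import least_squares
def circ(p,r):
    s=least_squares(lambda q: np.hypot(p[:,0]-q[0],p[:,1]-q[1])-r,p.mean(0)[:2]-[.02,0],loss='soft_l1',f_scale=0.002); return np.round(s.x,4),np.abs(s.fun).mean()
d=load("scene2");P=cloud(d).reshape(-1,3);P=P[~np.isnan(P[:,0])]
for n,c,r,zl,zh,lo in [("bristle lo",(.477,.347),.0225,.145,.175,0),("bristle hi",(.477,.347),.0225,.175,.205,0),("beaker",(.478,.170),.031,.015,.09,.027),("pot",(.477,.347),.037,.02,.07,.03)]:
    rr=np.hypot(P[:,0]-c[0],P[:,1]-c[1]);m=(rr<.045)&(rr>lo)&(P[:,2]>zl)&(P[:,2]<zh)
    if 'pot' in n or 'beak' in n: m&=P[:,0]>c[0]+.005
    print(n,m.sum(),circ(P[m],r),P[m][:,2].min())
rr=np.hypot(P[:,0]-.477,P[:,1]-.347);q=P[(rr<.035)&(P[:,2]>.1)];print(np.percentile(q[:,2],[0,1,2,5]))
E
```

```text
bristle lo 148 (array([0.4738, 0.3483]), np.float64(0.0010788384838644103)) 0.14843473157350218
bristle hi 176 (array([0.4739, 0.3482]), np.float64(0.0011528261271722318)) 0.1750508546201116
beaker 383 (array([0.4767, 0.1709]), np.float64(0.0009274348260824948)) 0.015001504820354339
pot 334 (array([0.4748, 0.3485]), np.float64(0.0008920068845436822)) 0.02022752894710822
[0.14843473 0.15182971 0.15684941 0.17199274]
```

Emit:
step_arm --pt "0 0.1 -0.3 0 0" --pt "0 0 -0.6 0 0" --pt "0 0 -0.8 0 0" --pt "0 0 -0.8 0 0" --pt "0 0 -0.8 0 0" --pt "0 0 -0.8 0 0" --pt "0 0 -0.8 0 0" --pt "0 0 -0.8 0 0" --pt "0 0 -0.7 0 0" --pt "0 0 -0.5 0 0" --pt "0 0 -0.18 0 0" --pt "0 0 0 0 0"

```text
time: 6.5
tool_pos: [0.4797, 0.1695, 0.3001]
tool_rot: [3.141, -0.0, 1.437]
contact_force: [0.9, 0.4, -0.5]
opening: 0.0155
```

```bash
python3 snap.py scene 3;python3 snap.py top 3; python3 -c "
import cv2,numpy as np
a=cv2.imread('pics/scene3.png');b=cv2.imread('pics/top3.png')
cv2.imwrite('pics/c3.png',np.hstack([cv2.resize(a[120:250,240:370],(400,400)),cv2.resize(b[180:310,190:320],(400,400))]))"
python3 - <<'E'
from h import *
from scipy.optimize import least_squares
def circ(p,r):
    s=least_squares(lambda q: np.hypot(p[:,0]-q[0],p[:,1]-q[1])-r,p.mean(0)[:2]-[.02,0],loss='soft_l1',f_scale=0.002); return np.round(s.x,4),np.abs(s.fun).mean()
d=load("scene3");P=cloud(d).reshape(-1,3);P=P[~np.isnan(P[:,0])]
for n,c,r,zl,zh,lo in [("bristle lo",(.479,.170),.0225,.148,.175,0),("bristle hi",(.479,.17),.0225,.175,.205,0),("beaker",(.478,.170),.031,.015,.09,.027)]:
    rr=np.hypot(P[:,0]-c[0],P[:,1]-c[1]);m=(rr<.045)&(rr>lo)&(P[:,2]>zl)&(P[:,2]<zh)
    if 'pot' in n or 'beak' in n: m&=P[:,0]>c[0]+.005
    print(n,m.sum(),circ(P[m],r),P[m][:,2].min())
E
```

```text
6.55 [0.4797 0.1701 0.3   ] [ 3.141 -0.     1.437] [0.3 0.5 0.1] 0.0155
6.6 [0.4797 0.1704 0.3   ] [ 3.142 -0.     1.438] [ 0.1 -0.2 -1.1] 0.0156
bristle lo 132 (array([0.4767, 0.1707]), np.float64(0.0011571779614706716)) 0.14813140996821827
bristle hi 159 (array([0.4765, 0.1708]), np.float64(0.0011350281201458166)) 0.17503631144866616
beaker 396 (array([0.4767, 0.171 ]), np.float64(0.0009620751865646649)) 0.015084668935216428
```

View pics/c3.png

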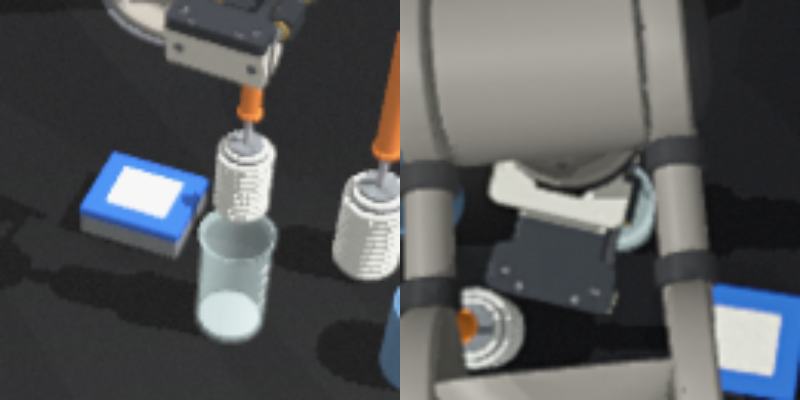

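Emit:
step_arm --pt "0 0 0 -0.4 0" --pt "0 0 0 -0.7 0" --pt "0 0 0 -0.7 0" --pt "0 0 0 -0.7 0" --pt "0 0 0 -0.7 0" --pt "0 0 0 -0.7 0" --pt "0 0 0 -0.7 0" --pt "0 0 0 -0.5 0" --pt "0 0 0 -0.26 0" --pt "0 0 0 0 0" --pt "0 0 0 0 0"

```text
time: 7.7
tool_pos: [0.4799, 0.1704, 0.1662]
tool_rot: [3.141, -0.0, 1.438]
contact_force: [-0.7, 0.1, -0.5]
opening: 0.0156
```

```bash
python3 snap.py scene 4; python3 -c "
import cv2,numpy as np
a=cv2.imread('pics/scene4.png')
cv2.imwrite('pics/c4.png',cv2.resize(a[120:250,240:370],(600,600)))"
```

```text
7.75 [0.4801 0.1704 0.1665] [ 3.14  -0.     1.438] [ 0.2 -0.5 -0.8] 0.0155
```

View pics/c4.png

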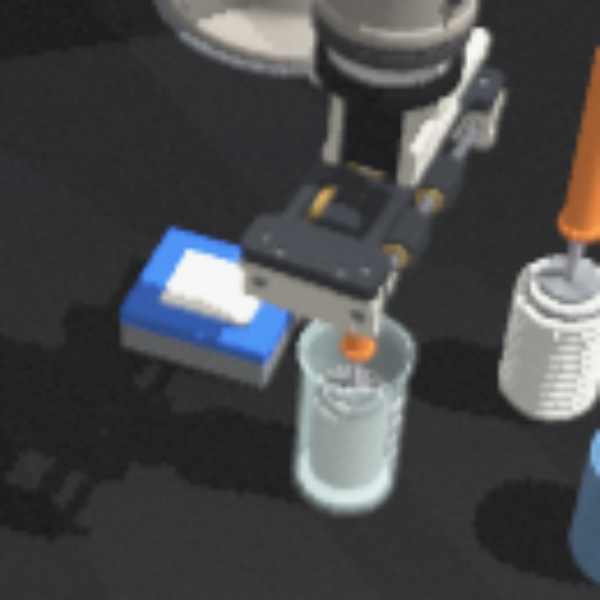

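The brush is inside the beaker, bristles just off the floor and the beaker undisturbed. Now I'll do the three strokes.

Emit:
step_arm --pt "0 0 0 -0.08 0" --pt "0 0 0 0 0" --pt "0 0 0 0 0" --pt "0 0 0 0.62 0" --pt "0 0 0 0.62 0" --pt "0 0 0 0 0" --pt "0 0 0 0 0" --pt "0 0 0 0 0"

```text
time: 8.55
tool_pos: [0.4793, 0.17, 0.1942]
tool_rot: [-3.14, 0.0, 1.438]
contact_force: [-0.7, 0.1, -0.2]
opening: 0.0156
```

Emit:
step_arm --pt "0 0 0 -0.62 0" --pt "0 0 0 -0.62 0" --pt "0 0 0 0 0" --pt "0 0 0 0 0" --pt "0 0 0 0 0"

```text
time: 9.05
tool_pos: [0.4797, 0.1702, 0.1641]
tool_rot: [-3.141, 0.0, 1.438]
contact_force: [-0.1, 0.2, -1.4]
opening: 0.0158
```

Emit:
step_arm --pt "0 0 0 0.62 0" --pt "0 0 0 0.62 0" --pt "0 0 0 0 0" --pt "0 0 0 0 0" --pt "0 0 0 0 0"

```text
time: 9.55
tool_pos: [0.4792, 0.1701, 0.1943]
tool_rot: [-3.14, 0.0, 1.438]
contact_force: [-0.0, 0.2, -0.8]
opening: 0.0154
```

```bash
python3 snap.py scene 5; python3 -c "
import cv2,numpy as np
a=cv2.imread('pics/scene5.png')
cv2.imwrite('pics/c5.png',cv2.resize(a[120:250,240:370],(600,600)))"
```

```text
9.6 [0.4793 0.1701 0.1942] [-3.14   0.     1.438] [ 0.5  0.6 -1.1] 0.0155
```

View pics/c5.png

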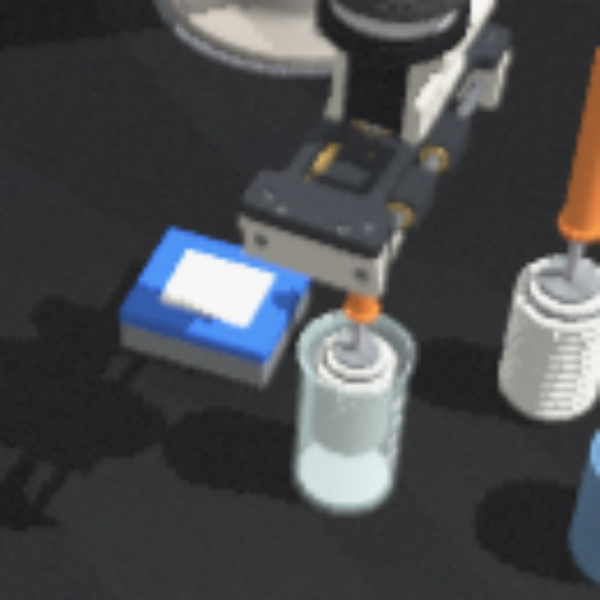

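```bash
python3 - <<'E'
from h import *
for t in (2,3,5):
    P=cloud(load(f"scene{t}"));c=(.4768,.347) if t==2 else (.479,.17)
    rr=np.hypot(P[...,0]-c[0],P[...,1]-c[1]);d=load(f"scene{t}")
    hsv=cv2.cvtColor(d["pixels"],cv2.COLOR_BGR2HSV);o=cv2.inRange(hsv,(5,150,120),(18,255,255))>0
    q=P[o&(rr<.04)];v=np.argwhere(o&(rr<.04))[:,0];print(t,"orange low z",np.percentile(q[:,2],[1,5,10]))
    if t==5: print(np.round(P[190:204,316],3))
E
```

```text
2 orange low z [0.24625459 0.24764792 0.24882106]
3 orange low z [0.24780365 0.24937537 0.25003155]
5 orange low z [0.14285634 0.14409907 0.14502413]
[[0.453 0.163 0.105]
 [0.46  0.165 0.109]
 [0.473 0.168 0.119]
 [0.48  0.17  0.122]
 [0.48  0.17  0.118]
 [0.478 0.17  0.113]
 [0.481 0.171 0.112]
 [0.485 0.172 0.113]
 [0.488 0.173 0.112]
 [0.489 0.173 0.109]
 [0.494 0.174 0.111]
 [0.495 0.175 0.109]
 [0.493 0.175 0.103]
 [0.496 0.175 0.102]]
```

Measured bristle top is 0.112 m (rim 0.110 m), and the brush hasn't slipped in the grip. Now the third stroke, then lifting out.

Emit:
step_arm --pt "0 0 0 -0.62 0" --pt "0 0 0 -0.62 0" --pt "0 0 0 0 0" --pt "0 0 0 0 0" --pt "0 0 0 0 0" --pt "0 0 0 0.62 0" --pt "0 0 0 0.62 0" --pt "0 0 0 0 0" --pt "0 0 0 0 0" --pt "0 0 0 0 0"

```text
time: 10.6
tool_pos: [0.4793, 0.1701, 0.1944]
tool_rot: [-3.141, 0.0, 1.438]
contact_force: [0.5, -0.1, -0.6]
opening: 0.0154
```

Emit:
step_arm --pt "0 0 0 0.5 0" --pt "0 0 0 0.8 0" --pt "0 0 0 0.8 0" --pt "0 0 0 0.8 0" --pt "0 0 0 0.8 0" --pt "0 0 0 0.6 0" --pt "0 0 0 0 0"

```text
time: 11.3
tool_pos: [0.4804, 0.1703, 0.3037]
tool_rot: [3.139, -0.001, 1.438]
contact_force: [0.3, -0.7, -0.5]
opening: 0.0154
```

Emit:
step_arm --pt "0 0 0.3 0 0" --pt "0 0 0.6 0 0" --pt "0 -0.1 0.8 0 0" --pt "0 0 0.8 0 0" --pt "0 0 0.8 0 0" --pt "0 0 0.8 0 0" --pt "0 0 0.8 0 0" --pt "0 0 0.8 0 0" --pt "0 0 0.7 0 0" --pt "0 0 0.5 0 0" --pt "0 0 0.18 0 0" --pt "0 0 0 0 0"

```text
time: 12.5
tool_pos: [0.4771, 0.3476, 0.302]
tool_rot: [-3.141, 0.001, 1.439]
contact_force: [-0.4, -0.3, 0.0]
opening: 0.0155
```

```bash
python3 snap.py scene 6; python3 - <<'E'
from h import *
from scipy.optimize import least_squares
def circ(p,r):
    s=least_squares(lambda q: np.hypot(p[:,0]-q[0],p[:,1]-q[1])-r,p.mean(0)[:2]-[.02,0],loss='soft_l1',f_scale=0.002); return np.round(s.x,4),np.abs(s.fun).mean()
d=load("scene6");P=cloud(d).reshape(-1,3);P=P[~np.isnan(P[:,0])]
for n,c,r,zl,zh,lo in [("bristle lo",(.477,.347),.0225,.148,.175,0),("bristle hi",(.477,.347),.0225,.175,.205,0),("beaker",(.478,.170),.031,.015,.09,.027),("pot",(.477,.347),.037,.02,.07,.03)]:
    rr=np.hypot(P[:,0]-c[0],P[:,1]-c[1]);m=(rr<.045)&(rr>lo)&(P[:,2]>zl)&(P[:,2]<zh)
    if 'pot' in n or 'beak' in n: m&=P[:,0]>c[0]+.005
    print(n,m.sum(),circ(P[m],r),P[m][:,2].min())
E
```

```text
12.55 [0.4772 0.347  0.3022] [-3.141e+00  1.000e-03  1.438e+00] [ 0.1  0.3 -0.2] 0.0157
bristle lo 127 (array([0.4745, 0.3491]), np.float64(0.0010640331398803799)) 0.15127076186304844
bristle hi 170 (array([0.4745, 0.3493]), np.float64(0.0012079309562476141)) 0.17510641393530713
beaker 388 (array([0.4767, 0.1711]), np.float64(0.0009300974853848554)) 0.015192310525692476
pot 333 (array([0.4746, 0.3484]), np.float64(0.0009310968132463445)) 0.02006997375037023
```

Emit:
step_arm --pt "0 0 -0.02 -0.4 0" --pt "0 0 0 -0.7 0" --pt "0 0 0 -0.7 0" --pt "0 0 0 -0.7 0" --pt "0 0 0 -0.7 0" --pt "0 0 0 -0.7 0" --pt "0 0 0 -0.7 0" --pt "0 0 0 -0.5 0" --pt "0 0 0 -0.38 0" --pt "0 0 0 0 0" --pt "0 0 0 0 0" --pt "0 0 0 0 0"

```text
time: 13.75
tool_pos: [0.4777, 0.3469, 0.1664]
tool_rot: [3.14, -0.001, 1.438]
contact_force: [-0.5, 0.5, 0.1]
opening: 0.0158
```

Emit:
step_arm --pt "0.5 0 0 0 0" --pt "1 0 0 0 0" --pt "1 0 0 0 0" --pt "1 0 0 0 0" --pt "1 0 0 0 0" --pt "1 0 0 0 0" --pt "1 0 0 0 0" --pt "1 0 0 0 0" --pt "1 0 0 0 0" --pt "1 0 0 0 0"

```text
time: 14.75
tool_pos: [0.4772, 0.3466, 0.1655]
tool_rot: [3.142, 0.0, 1.438]
contact_force: [-0.0, 0.1, 0.5]
opening: 0.0895
```

Emit:
step_arm --pt "1 0 0 0.4 0" --pt "1 0 0 0.8 0" --pt "1 0 0 0.8 0" --pt "1 0 0 0.8 0" --pt "1 0 0 0.8 0" --pt "1 0 0 0.8 0" --pt "1 0 0 0.8 0" --pt "1 0 0 0.4 0" --pt "1 0 0 0 0"

```text
time: 15.65
tool_pos: [0.4777, 0.3469, 0.3074]
tool_rot: [3.139, -0.002, 1.438]
contact_force: [0.1, 0.5, 0.7]
opening: 0.0918
```

```bash
python3 snap.py scene 7; python3 -c "
import cv2,numpy as np
a=cv2.imread('pics/scene7.png')
cv2.imwrite('pics/c7.png',cv2.resize(a[100:290,250:440],(600,600)))"
```

```text
15.7 [0.4773 0.3467 0.3059] [ 3.141e+00 -1.000e-03  1.438e+00] [-0.7  0.2  0.2] 0.0916
```

View pics/c7.png

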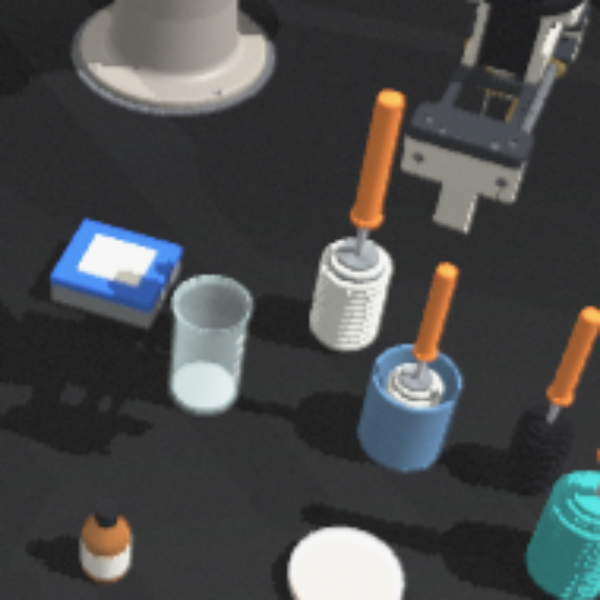

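The brush stands upright and released in its pot. Now the box geometry, from the first pictures.

```bash
python3 - <<'E'
from h import *
for n in ["scene0","top0"]:
    d=load(n);P=cloud(d);hsv=cv2.cvtColor(d["pixels"],cv2.COLOR_BGR2HSV)
    F=P.reshape(-1,3)
    m=(F[:,2]>.193)&(F[:,2]<.214)&(np.hypot(F[:,0]-.486,F[:,1]+.223)<.09)
    B=F[m];rc=cv2.minAreaRect((B[:,:2]*1000).astype(np.float32));v=np.linalg.svd((B-B.mean(0))[:,:2])[2][0]
    v*=np.sign(v[1]);t=(B[:,:2]-B.mean(0)[:2])@v;mid=B.mean(0)[:2]+v*(t.min()+t.max())/2
    print(n,'bar mid',mid,'len',np.ptp(t),'deg',np.degrees(np.arctan2(v[1],v[0])),'rect',rc,'zmax',B[:,2].max())
    m=(F[:,2]>.160)&(F[:,2]<.176)&(np.hypot(F[:,0]-.577,F[:,1]+.217)<.22)
    print('lid',cv2.minAreaRect((F[m][:,:2]*1000).astype(np.float32)))
    yaw=np.radians(-7.8);ex=np.array([np.cos(yaw),np.sin(yaw)]);ey=np.array([-ex[1],ex[0]])
    hinge=mid+.198*ex
    for nm,lo,hi in [("green",(50,120,60),(75,255,255)),("red",(172,120,70),(180,255,255)),("red2",(0,150,70),(4,255,255))]:
        mm=cv2.inRange(hsv,lo,hi)>0; mm&=(np.hypot(P[...,0]-.57,P[...,1]+.06)<.2)
        if mm.sum()<4: print(nm,mm.sum());continue
        q=P[mm]; b=np.c_[(q[:,:2]-hinge)@ex,(q[:,:2]-hinge)@ey,q[:,2]-.16]
        print(nm,mm.sum(),'boxframe-from-hinge x,y,z pct5,50,95\n',np.round(np.percentile(b,[5,50,95],axis=0),3))
        r=np.hypot(b[:,0],b[:,2]);a=np.arctan2(b[:,2],-b[:,0]);print('r',np.round(np.percentile(r,[5,50,95]),3),'ang',np.round(np.percentile(a,[5,50,95]),3))
E
```

```text
scene0 bar mid [ 0.48725422 -0.22132179] len 0.13062181563605235 deg 82.286330075605 rect ((486.8796691894531, -221.32345581054688), (130.71856689453125, 14.518502235412598), 81.1664047241211) zmax 0.2117376957677558
lid ((575.37109375, -215.6343536376953), (343.9172668457031, 236.9239044189453), 81.95158386230469)
green 86 boxframe-from-hinge x,y,z pct5,50,95
 [[-0.135  0.157  0.054]
 [-0.126  0.168  0.067]
 [-0.117  0.173  0.073]]
r [0.132 0.142 0.153] ang [0.405 0.497 0.52 ]
red 1
red2 8 boxframe-from-hinge x,y,z pct5,50,95
 [[-0.154  0.175 -0.001]
 [-0.141  0.176  0.003]
 [-0.129  0.18   0.007]]
r [0.129 0.141 0.154] ang [-0.006  0.017  0.056]
top0 bar mid [ 0.48588695 -0.22374193] len 0.12943693472254358 deg 82.39585939250492 rect ((486.5168151855469, -223.82638549804688), (129.43724060058594, 12.315169334411621), 82.38854217529297) zmax 0.21138820114156232
lid ((576.881591796875, -218.27981567382812), (343.1881103515625, 233.93775939941406), 82.26433563232422)
green 107 boxframe-from-hinge x,y,z pct5,50,95
 [[-0.221  0.096 -0.134]
 [-0.13   0.163  0.068]
 [-0.114  0.172  0.074]]
r [0.131 0.148 0.259] ang [-0.544  0.503  0.526]
red 8 boxframe-from-hinge x,y,z pct5,50,95
 [[-0.121  0.152 -0.165]
 [-0.111  0.158 -0.161]
 [-0.089  0.171 -0.053]]
r [0.141 0.191 0.201] ang [-1.076 -0.965 -0.296]
red2 39 boxframe-from-hinge x,y,z pct5,50,95
 [[-0.153  0.155 -0.162]
 [-0.125  0.174  0.   ]
 [-0.091  0.177  0.006]]
r [0.12  0.145 0.198] ang [-1.047  0.002  0.052]
```

Emit:
step_arm --pt "1 0 -0.4 0 0" --pt "1 0.04 -0.8 0 0" --pt "1 0.04 -1 0 0" --pt "1 0.04 -1 0 0" --pt "1 0.04 -1 0 0" --pt "1 0.04 -1 0 0" --pt "1 0.04 -1 0 0" --pt "1 0.04 -1 0 0" --pt "1 0.04 -1 0 0" --pt "1 0.04 -1 0 0" --pt "1 0.04 -1 0 0" --pt "1 0 -1 0 0"

```text
time: 16.9
tool_pos: [0.4864, 0.0651, 0.3044]
tool_rot: [-3.14, 0.0, 1.438]
contact_force: [0.8, -0.5, -1.6]
opening: 0.0917
```

Emit:
step_arm --pt "1 0 -1 0 0" --pt "1 0 -1 0 0" --pt "1 0 -1 0 0" --pt "1 0 -1 0 0" --pt "1 0 -1 0 0" --pt "1 0 -1 0 0" --pt "1 0 -1 0 0" --pt "1 0 -1 0 0" --pt "1 0 -1 0 0" --pt "1 0 -1 0 0" --pt "1 0 -1 0 0" --pt "1 0 -0.5 0 0"

```text
time: 18.1
tool_pos: [0.4862, -0.2227, 0.3042]
tool_rot: [-3.14, -0.0, 1.436]
contact_force: [0.3, -0.4, -0.1]
opening: 0.092
```

Emit:
step_arm --pt "1 0 0 0 0" --pt "1 0 0 0 0"

```text
time: 18.3
tool_pos: [0.4869, -0.2203, 0.305]
tool_rot: [-3.141, -0.001, 1.437]
contact_force: [-0.6, -0.3, -0.5]
opening: 0.0918
```

```bash
python3 snap.py wrist 8; python3 - <<'E'
from h import *
d=load("wrist8");P=cloud(d).reshape(-1,3)
m=(P[:,2]>.196)&(P[:,2]<.216)&(np.hypot(P[:,0]-.4866,P[:,1]+.2225)<.09);B=P[m]
print(len(B),cv2.minAreaRect((B[:,:2]*1000).astype(np.float32)) if len(B) else '')
E
```

```text
18.35 [ 0.487  -0.2199  0.3053] [-3.141e+00 -1.000e-03  1.438e+00] [ 0.3  1.2 -0.9] 0.092
2318 ((488.364990234375, -217.8433837890625), (117.90718841552734, 11.967970848083496), 82.13484954833984)
```

View pics/wrist8.png

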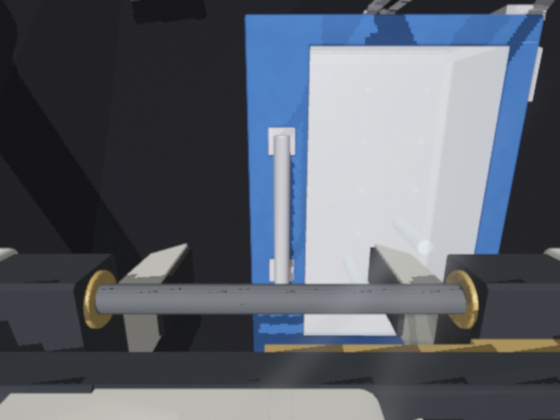

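The wrist view shows the lid bar running vertically at x≈282, rows 135-285, midway between the fingers. I'll descend and grip it.

Emit:
step_arm --pt "1 0.02 -0.08 -0.5 0" --pt "1 0 0 -0.8 0" --pt "1 0 0 -0.8 0" --pt "1 0 0 -0.8 0" --pt "1 0 0 -0.7 0" --pt "1 0 0 -0.4 0" --pt "1 0 0 -0.16 0" --pt "1 0 0 0 0" --pt "0 0 0 0 0" --pt "0 0 0 0 0" --pt "0 0 0 0 0" --pt "0 0 0 0 0" --squeeze 15

```text
time: 19.55
tool_pos: [0.4878, -0.223, 0.2019]
tool_rot: [3.141, 0.0, 1.438]
contact_force: [0.0, 0.3, 0.5]
opening: 0.0645
```

Emit:
step_arm --pt "0 0 0 0 0" --pt "0 0 0 0 0" --pt "0 0 0 0 0" --pt "0 0 0 0 0" --pt "0 0 0 0 0" --pt "0 0 0 0 0" --pt "0 0 0 0 0" --pt "0 0 0 0 0" --pt "0 0 0 0 0" --pt "0 0 0 0 0" --pt "0 0 0 0 0" --pt "0 0 0 0 0"

```text
time: 20.75
tool_pos: [0.4873, -0.2228, 0.2014]
tool_rot: [-3.141, -0.0, 1.438]
contact_force: [-5.3, 0.5, 2.2]
opening: 0.0114
```

```bash
python3 - <<'E'
import numpy as np
ex=np.array([np.cos(np.radians(-7.8)),np.sin(np.radians(-7.8))])
p=None
for th in np.arange(0,.5,.06).tolist()+[.49]:
    x=-.198*np.cos(th)+.042*np.sin(th)+.198; z=.198*np.sin(th)+.042*np.cos(th)-.042
    q=np.array([*(x*ex),z])/.025
    print(round(th,2),np.round(q,2), '' if p is None else np.round(q-p,2)); p=q
E
```

```text
0.0 [ 0. -0.  0.] 
0.06 [ 0.11 -0.02  0.47] [ 0.11 -0.02  0.47]
0.12 [ 0.26 -0.04  0.94] [ 0.14 -0.02  0.46]
0.18 [ 0.42 -0.06  1.39] [ 0.17 -0.02  0.45]
0.24 [ 0.62 -0.09  1.83] [ 0.2  -0.03  0.44]
0.3 [ 0.84 -0.12  2.27] [ 0.22 -0.03  0.43]
0.36 [ 1.09 -0.15  2.68] [ 0.25 -0.03  0.42]
0.42 [ 1.36 -0.19  3.08] [ 0.27 -0.04  0.4 ]
0.48 [ 1.66 -0.23  3.47] [ 0.29 -0.04  0.38]
0.49 [ 1.71 -0.23  3.53] [ 0.05 -0.01  0.06]
```

Emit:
step_arm --pt "0 0.06 -0.01 0.24 0" --pt "0 0.06 -0.01 0.24 0" --pt "0 0.07 -0.01 0.23 0" --pt "0 0.07 -0.01 0.23 0" --pt "0 0.09 -0.01 0.22 0" --pt "0 0.09 -0.01 0.22 0" --pt "0 0.1 -0.01 0.22 0" --pt "0 0.1 -0.02 0.22 0" --pt "0 0 0 0 0" --pt "0 0 0 0 0"

```text
time: 21.75
tool_pos: [0.5022, -0.2248, 0.2472]
tool_rot: [-3.138, -0.0, 1.438]
contact_force: [-10.3, 1.2, 2.2]
opening: 0.0114
```

Emit:
step_arm --pt "0 0.11 -0.01 0.22 0" --pt "0 0.11 -0.02 0.21 0" --pt "0 0.12 -0.02 0.21 0" --pt "0 0.13 -0.02 0.21 0" --pt "0 0.13 -0.02 0.2 0" --pt "0 0.14 -0.02 0.2 0" --pt "0 0 0 0 0" --pt "0 0 0 0 0" --pt "0 0 0 0 0"

```text
time: 22.65
tool_pos: [0.5202, -0.2272, 0.2792]
tool_rot: [-3.137, -0.001, 1.438]
contact_force: [-14.3, 2.3, 7.1]
opening: 0.0117
```

```bash
python3 snap.py scene 9;python3 snap.py top 9; python3 -c "
import cv2,numpy as np
a=cv2.imread('pics/scene9.png');b=cv2.imread('pics/top9.png')
cv2.imwrite('pics/c9.png',np.hstack([cv2.resize(a[70:220,110:260],(400,400),interpolation=2),cv2.resize(b[160:280,330:450],(400,400),interpolation=2)]))"
```

```text
22.7 [ 0.5202 -0.2272  0.2791] [-3.137e+00 -1.000e-03  1.438e+00] [-14.3   3.1   6.8] 0.0113
22.75 [ 0.5202 -0.2272  0.2792] [-3.137e+00 -1.000e-03  1.438e+00] [-13.2   2.8   6.4] 0.0113
```

View pics/c9.png

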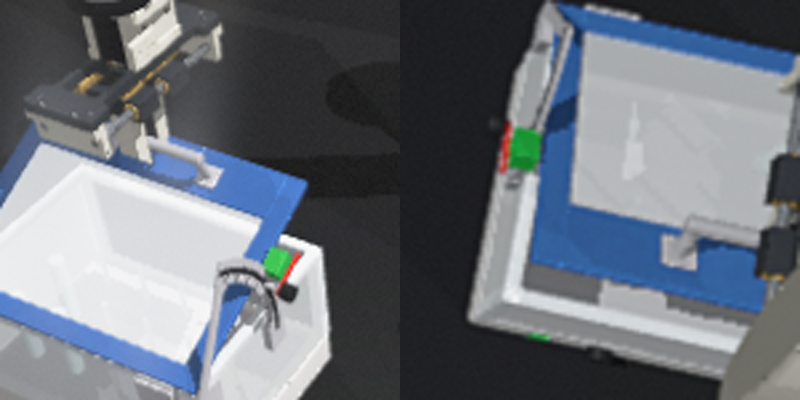

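The pointer (red, about (290,270) in the left crop) lies along the clip's outer side but a bit lower. Next I'll measure both angles about the hinge.

```bash
cat > ang.py <<'E'
import sys
from h import *
t=sys.argv[1]
for n,mid in [("scene"+t,(.48725,-.2213)),("top"+t,(.4859,-.2237))]:
    d=load(n);P=cloud(d);hsv=cv2.cvtColor(d["pixels"],cv2.COLOR_BGR2HSV)
    yaw=np.radians(-7.8);ex=np.array([np.cos(yaw),np.sin(yaw)]);ey=np.array([-ex[1],ex[0]]);h=np.array(mid)+.198*ex
    Q=np.stack([(P[...,:2]-h)@ex,(P[...,:2]-h)@ey,P[...,2]-.16],-1)
    m=cv2.inRange(hsv,(98,120,60),(125,255,255))>0; m=cv2.erode(m.astype(np.uint8),np.ones((3,3)))>0
    b=Q[m]; b=b[(abs(b[:,1])<.15)&(b[:,0]<-.015)&(b[:,0]>-.235)&(b[:,2]>-.02)]
    # plane: x,z line fit robust
    th=np.arctan2(b[:,2],-b[:,0]); 
    A=np.c_[b[:,0],np.ones(len(b))];w=np.ones(len(b),bool)
    for _ in range(6):
        c=np.linalg.lstsq(A[w],b[w,2],rcond=None)[0];r=b[:,2]-A@c;w=abs(r)<.004
    print(n,'lid angle',round(np.arctan(-c[0]),4),'z at hinge',round(c[1],4),w.sum(),len(b))
    for nm,mm in [("green",cv2.inRange(hsv,(50,120,60),(75,255,255))>0),("red",(cv2.inRange(hsv,(0,130,70),(4,255,255))>0)|(cv2.inRange(hsv,(174,130,70),(180,255,255))>0))]:
        q=Q[mm]; q=q[(abs(q[:,1]-.17)<.04)&(q[:,0]<0)&(q[:,0]>-.2)&(q[:,2]>-.02)&(q[:,2]<.15)]
        if len(q)<3: print(nm,len(q));continue
        r=np.hypot(q[:,0],q[:,2]);a=np.arctan2(q[:,2],-q[:,0])
        print('  ',nm,len(q),'r',np.round(np.percentile(r,[3,50,97]),3),'a',np.round(np.percentile(a,[3,20,50,80,97]),3),'y',np.round(np.median(q[:,1]),3),'outer a',np.round(np.median(a[r>np.percentile(r,70)]),3))
E
python3 ang.py 0; python3 ang.py 9
```

```text
scene0 lid angle 0.0034 z at hinge 0.0079 917 920
   green 86 r [0.131 0.142 0.153] a [0.401 0.461 0.497 0.513 0.521] y 0.168 outer a 0.497
   red 13 r [0.121 0.145 0.154] a [-0.018  0.     0.019  0.03   0.058] y 0.176 outer a 0.012
top0 lid angle -0.0039 z at hinge 0.0087 2386 2434
   green 96 r [0.131 0.147 0.153] a [0.424 0.459 0.506 0.514 0.528] y 0.164 outer a 0.464
   red 28 r [0.117 0.134 0.156] a [-0.019 -0.002  0.012  0.022  0.059] y 0.175 outer a 0.004
scene9 lid angle 0.4127 z at hinge 0.0074 817 839
   green 86 r [0.131 0.142 0.153] a [0.417 0.469 0.501 0.512 0.524] y 0.167 outer a 0.502
   red 15 r [0.127 0.146 0.158] a [0.399 0.404 0.413 0.434 0.459] y 0.176 outer a 0.412
top9 lid angle 0.4124 z at hinge 0.0085 1541 1554
   green 95 r [0.13  0.145 0.153] a [0.428 0.459 0.507 0.516 0.525] y 0.165 outer a 0.464
   red 17 r [0.118 0.13  0.155] a [0.396 0.418 0.427 0.434 0.454] y 0.176 outer a 0.431
```

```bash
python3 - <<'E'
from h import *
for n,mid in [("scene9",(.48725,-.2213)),("scene0",(.48725,-.2213)),("top9",(.4859,-.2237)),("top0",(.4859,-.2237))]:
    d=load(n);P=cloud(d);hsv=cv2.cvtColor(d["pixels"],cv2.COLOR_BGR2HSV)
    yaw=np.radians(-7.8);ex=np.array([np.cos(yaw),np.sin(yaw)]);ey=np.array([-ex[1],ex[0]]);h=np.array(mid)+.198*ex
    Q=np.stack([(P[...,:2]-h)@ex,(P[...,:2]-h)@ey,P[...,2]-.16],-1)
    mm=cv2.inRange(hsv,(50,120,60),(75,255,255)); q=Q[mm>0]; q=q[(abs(q[:,1]-.17)<.04)&(q[:,2]>.02)]
    for a0 in (.465,):
        # radial / tangential coords about a0
        rad=-q[:,0]*np.cos(a0)+q[:,2]*np.sin(a0); tan=q[:,0]*np.sin(a0)+q[:,2]*np.cos(a0)
        print(n,'tan mm',np.round(np.percentile(tan,[0,3,10,50,90,97,100])*1e3,1),'rad',np.round(np.percentile(rad,[0,3,50,97,100])*1e3,1),'outer face tan',np.round(np.percentile(tan[rad>.1475],[3,25,50,75,97])*1e3,1),(rad>.1475).sum())
E
```

```text
scene9 tan mm [-8.4 -6.6 -3.8  5.   7.5  8.2  9.4] rad [130.7 131.1 142.2 153.  154.6] outer face tan [-6.9  3.9  5.5  6.7  8. ] 23
scene0 tan mm [-10.6  -8.9  -5.2   4.6   7.3   8.3   8.6] rad [131.1 131.3 141.7 152.7 153.5] outer face tan [-7.4  2.7  5.   6.3  8.5] 23
top9 tan mm [-8.9 -5.6 -3.3  5.7  7.8  8.4  8.9] rad [128.2 129.9 145.4 153.1 154.4] outer face tan [-6.2 -2.5  2.7  6.2  8.3] 42
top0 tan mm [-9.9 -6.2 -3.6  5.8  7.7  8.8  9.3] rad [129.1 130.7 146.9 153.1 153.7] outer face tan [-7.7 -1.7  1.8  5.7  7.5] 45
```

Clip edges sit symmetrically about 0.465 rad in both views; the lid is now at 0.4125. A final small raise.

Emit:
step_arm --pt "0 0.07 -0.01 0.12 0" --pt "0 0.07 -0.01 0.12 0" --pt "0 0.07 -0.01 0.1 0" --pt "0 0 0 0 0" --pt "0 0 0 0 0" --pt "0 0 0 0 0" --pt "0 0 0 0 0"

```text
time: 23.45
tool_pos: [0.5262, -0.228, 0.2876]
tool_rot: [-3.139, -0.001, 1.438]
contact_force: [-9.1, 3.1, 4.9]
opening: 0.0112
```

```bash
python3 snap.py scene 10;python3 snap.py top 10; python3 ang.py 10; python3 -c "
import cv2,numpy as np
a=cv2.imread('pics/scene10.png');b=cv2.imread('pics/top10.png')
cv2.imwrite('pics/c10.png',np.hstack([cv2.resize(a[130:210,170:250],(400,400),interpolation=2),cv2.resize(b[160:240,330:410],(400,400),interpolation=2)]))"
```

```text
23.5 [ 0.5263 -0.228   0.2876] [-3.139e+00 -1.000e-03  1.438e+00] [-10.3   2.4   5. ] 0.0111
23.55 [ 0.5263 -0.228   0.2876] [-3.139e+00 -1.000e-03  1.438e+00] [-10.7   2.7   5.2] 0.0114
scene10 lid angle 0.4614 z at hinge 0.0077 845 879
   green 73 r [0.131 0.143 0.153] a [0.457 0.485 0.502 0.513 0.522] y 0.165 outer a 0.505
   red 24 r [0.123 0.143 0.157] a [0.427 0.455 0.47  0.478 0.521] y 0.176 outer a 0.467
top10 lid angle 0.4601 z at hinge 0.0092 1546 1550
   green 92 r [0.13  0.146 0.153] a [0.425 0.467 0.508 0.518 0.527] y 0.164 outer a 0.468
   red 16 r [0.122 0.13  0.152] a [0.447 0.458 0.475 0.484 0.511] y 0.176 outer a 0.472
```

View pics/c10.png

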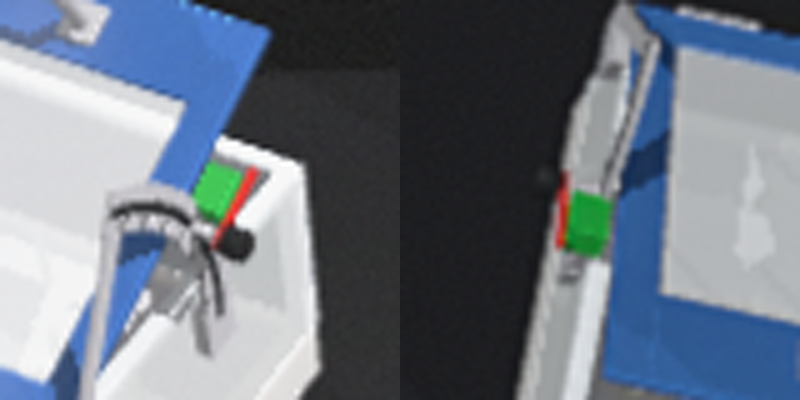

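View pics/scene10.png

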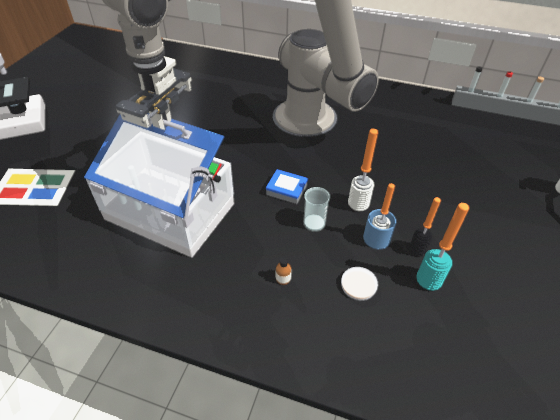

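The pointer now lies along the clip: lid at 0.461 rad, clip at about 0.465. Everything else stands in place. I'll check that it's steady, then hand in.

Emit:
step_arm --pt "0 0 0 0 0" --pt "0 0 0 0 0" --pt "0 0 0 0 0" --pt "0 0 0 0 0" --pt "0 0 0 0 0" --pt "0 0 0 0 0" --pt "0 0 0 0 0" --pt "0 0 0 0 0"

```text
time: 24.35
tool_pos: [0.5263, -0.228, 0.2876]
tool_rot: [-3.139, -0.001, 1.438]
contact_force: [-9.9, 2.6, 5.0]
opening: 0.0109
```

```bash
python3 -c "
from cell import hand_in,sensors
s=sensors.observe();print(s['time'],s['tool_pos'],s['contact_force'],s['qvel'])
print(hand_in())"
```

```text
24.35 [ 0.52625278 -0.22801384  0.28763111] [-9.89592791  2.58805015  4.97524485] [-5.62772266e-04 -2.61422344e-03 -1.32573595e-04  3.89234293e-04
  2.27496844e-05  2.23728140e-03]
the job is handed in; nothing more can be done
None
```

I scrubbed the beaker with three full strokes and stood the brush back in its blue pot, released. The lid is up at the green clip, with the gripper still holding it. I handed in at 24.35 s; no verdict was given.

- **Strokes:** at the bottom the bristle end was about 1 mm above the beaker floor, worked out from the tool height. At the top of the second stroke I measured the bristle top at 0.112 m, with the rim at 0.110 m. The brush did not slip in the grip up to that point, and I did not measure the third stroke separately.
- **Brush, beaker and pot:** the last pictures show the brush upright in its pot. The beaker and pot measured within about 1 mm of their places before I put the brush back, and they still stand there. The dropper bottle, slide box and dish look untouched.
- **Lid:** the two cameras put it at 0.461 and 0.460 rad, and the clip at about 0.465 rad, good to roughly 0.01 to 0.02. The pointer lies over the clip. The arm was still at hand-in, carrying about 5 N upward.
- **Not perfect:** there is a sideways load of about 10 N on the gripper, because the held bar sits slightly off its free arc. The two fixed cameras also disagreed by 2 to 4 mm, so I used differences within one view for alignment.

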